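Load the amber sample bottles into the analyser carrier

TASK

Load the four amber sample bottles for the analyser: stand each one upright on the floor of the carrier well whose colour matches its cap, setting it down gently, not dropping it. The two clear-glass bottles with red and blue caps do not belong to the batch: leave them where they stand.

Things in the scene. Friction and masses are not known exactly. Their poses are not given: they have to be found in the camera images.
- amber_red: Dark brown amber glass bottle: round body 34 mm across, 54 mm tall, then shoulder and red screw cap 23 mm across; 76 mm in all, 50 to 100 g; origin at the centre of its underside, z up its axis. Starts upright on a thin grey-blue mat (4 mm), at least 65 mm between centres from other bottles; other things on the mat are under 22 mm tall.
- amber_blue: Dark brown amber glass bottle: round body 34 mm across, 54 mm tall, then shoulder and blue screw cap 23 mm across; 76 mm in all, 50 to 100 g; origin at the centre of its underside, z up its axis. Starts upright on the mat.
- amber_yellow: Dark brown amber glass bottle: round body 34 mm across, 54 mm tall, then shoulder and yellow screw cap 23 mm across; 76 mm in all, 50 to 100 g; origin at the centre of its underside, z up its axis. Starts upright on the mat.
- amber_green: Dark brown amber glass bottle: round body 34 mm across, 54 mm tall, then shoulder and green screw cap 23 mm across; 76 mm in all, 50 to 100 g; origin at the centre of its underside, z up its axis. Starts upright on the mat.
- well_red: Square open well, red, 60 mm outside, 52 mm inside, 20 mm high, floor 4 mm thick; fixed; origin at the centre of its underside, x and y along its sides. The four wells stand two by two, 84 mm between centres, on a fixed grey carrier 200 x 200 mm, 10 mm thick, nothing but the wells over 21 mm high.
- well_blue: Square open well, blue, 60 mm outside, 52 mm inside, 20 mm high, floor 4 mm thick; fixed; origin at the centre of its underside, x and y along its sides. On the same carrier.
- well_yellow: Square open well, yellow, 60 mm outside, 52 mm inside, 20 mm high, floor 4 mm thick; fixed; origin at the centre of its underside, x and y along its sides. On the same carrier.
- well_green: Square open well, green, 60 mm outside, 52 mm inside, 20 mm high, floor 4 mm thick; fixed; origin at the centre of its underside, x and y along its sides. On the same carrier.
- clear_red: Look-alike that does not belong: clear pale glass bottle, round body 34 mm across, 54 mm tall, then shoulder and red screw cap 23 mm across; 76 mm in all, 50 to 100 g; origin at the centre of its underside, z up its axis. Stands among the amber bottles on the mat.
- clear_blue: Look-alike that does not belong: clear pale glass bottle, round body 34 mm across, 54 mm tall, then shoulder and blue screw cap 23 mm across; 76 mm in all, 50 to 100 g; origin at the centre of its underside, z up its axis. Stands among the amber bottles on the mat.

How it is judged (in metres and radians):
At the end, for the whole second after the job is handed in: Each amber bottle stands upright (within 0.12 rad) on the floor of the well of its cap's colour (axis within 15 mm of the well's centre, underside less than 10 mm above the well's underside), released and at rest (below 0.02 m/s); the two clear bottles stand upright within 15 mm of where they were (horizontal distance between amber_red and well_red below 0.015 m and z of amber_red in the frame of well_red below 0.01 m and angle between each of amber_red, amber_blue, amber_yellow, amber_green, clear_red, clear_blue's own z axis and vertical below 0.12 rad and linear speed of each of amber_red, amber_blue, amber_yellow, amber_green below 0.02 m/s and contact force between the fingers and amber_red below 0.1 N and horizontal distance between amber_blue and well_blue below 0.015 m and z of amber_blue in the frame of well_blue below 0.01 m and contact force between the fingers and amber_blue below 0.1 N and horizontal distance between amber_yellow and well_yellow below 0.015 m and z of amber_yellow in the frame of well_yellow below 0.01 m and contact force between the fingers and amber_yellow below 0.1 N and horizontal distance between amber_green and well_green below 0.015 m and z of amber_green in the frame of well_green below 0.01 m and contact force between the fingers and amber_green below 0.1 N and distance of each of clear_red, clear_blue from where it was at the start of the episode below 0.015 m); the robot touches nothing.
It fails at once if an amber bottle is dropped, thrown or knocked over (faster than 0.7 m/s, as after a fall of 25 mm, while the fingers do not hold it) ((contact force between the fingers and amber_red below 0.05 N and linear speed of amber_red above 0.7 m/s) or (contact force between the fingers and amber_blue below 0.05 N and linear speed of amber_blue above 0.7 m/s) or (contact force between the fingers and amber_yellow below 0.05 N and linear speed of amber_yellow above 0.7 m/s) or (contact force between the fingers and amber_green below 0.05 N and linear speed of amber_green above 0.7 m/s)).
It fails at once if the clear bottle with the red cap is shifted by more than 15 mm or tipped (distance of clear_red from where it was at the start of the episode above 0.015 m or angle between clear_red's own z axis and vertical above 0.3 rad).
It fails at once if the clear bottle with the blue cap is shifted by more than 15 mm or tipped (distance of clear_blue from where it was at the start of the episode above 0.015 m or angle between clear_blue's own z axis and vertical above 0.3 rad).
It also fails if it takes over 102 s, if anything falls off the work surface, if the arm or the gripper's body presses on something with over 40 N, if the wrist force passes 120 N, or if a joint passes its speed limit or range.

ROBOT

A 7-joint arm with a two-finger parallel gripper is mounted at the origin on the work surface. World frame = base frame: x ahead of the robot, y to its left, z up, the work surface at z = 0. Lengths are in m, angles in degrees, forces in N, time in s.
With the tool pointing down it reaches from about 0.4 to 0.875 m from the base axis. Payload 4.4 kg.
Tool frame: the origin (TCP) lies on the centre line of the jaws, within the pads' length; the fingertips stand 22 mm ahead of it and the grasp point (between the pads) lies 3 mm ahead of it; z points along the fingers, y is the line along which they close (so a half turn about z gives the same grasp; the last joint's range is limited). The gripper opens to 85 mm and grips with 20 to 120 N. Pads are 22 mm wide; open, the fingers measure 114 mm over their backs; the gripper's body (76 mm by 85 mm) begins 54 mm behind the grasp point. The pads swing forward as they close: fully open they stand 13 mm farther back than shut.
Start: joints at [70.141, 36.005, 2.206, 86.941, -1.547, 57.084, -1.146], TCP at [0.18, -0.625, 0.253] pointing down, gripper open.
Joint ranges: [-175.42, 175.42], [-21.48, 121.26], [-71.46, 75.88], [10.55, 141.38], [-63.04, 243.04], [13.31, 113.54], [-168.57, 168.57]. Speed limits (degrees/s): [147.25, 147.25, 180, 180, 180, 180, 180].

INTERFACE

Orientations are given as [roll, pitch, yaw] about the fixed x, y, z axes, in that order (R = Rz(yaw) Ry(pitch) Rx(roll)).
In Python, from cell import r gives the robot as it stands.
- The arm moves only by the tool servo_tool, never from a script. Its argument "motion" is one flat list of numbers, 5 for each row, row after row: the shift along the tool's x, y, z in m, then the turn about the tool's z in degrees, then the finger opening in m, from 0 to 0.0854. In form: [x, y, z, twist, fingers, x, y, z, twist, fingers, ...]. A call has 1 to 10 rows; each row shifts and turns the commanded pose from where the row before left it, along the tool's axes as they then stand; what a row does not reach is not made up. A row lasts 1/8 s, in which the tool goes at most 62.5 mm and 10.7 degrees, less where a joint would pass 70% of its speed; a pose out of reach is approached as far as the arm can. A call with a gripper value outside its range is refused whole. The fingers move at their own pace and stop on an object; "grip_force" is the grip in N (left out, the last holds). Time passes only in rows, so rows that do not move let the fingers close. It gives the time, the measured TCP pose, the force, the opening and the grip force at its end, in the units of the state.
- r.get_obs(): the state, without advancing time (a new reading comes with each control period).
- r.camera(name): name is "scene" or "top" or "wrist"; returns a dict with "image" (400x640x3 uint8, red, green, blue), "depth" (400x640 float32, m along the optical axis (not along the pixel's ray), 0 where there is no reading), "camera_matrix" (3x3 intrinsics, pixels), "T" (4x4, takes a point from camera to world coordinates); the wrist camera has in their place "hand_eye" (4x4, takes a point from camera to tool coordinates, whose origin is the TCP and whose axes are the flange's). Camera axes: x right, y down, z forward; pixel columns grow to the right and rows downward; lengths in m; the calibration is good to about 2 mm. A picture is of the moment at which its call begins: read the wrist's pose just before it.
- r.finish_job(): hands the job in; it is judged then, once.
Trained networks look in a picture, given as the dict that the camera call returned (one of the last four; its "shot" number tells which), for a name from the list of things; names that differ only in an ending like _2 or _b are one class to them, and where a whole thing is asked for, a point or a joint stands for the part that bears it (a point fixed in the world has none). Each returns a list of dicts, best first, with "score" (0 to 1); they miss things now and then, are a little off and sometimes report something else, mostly with a low value. They report only what shows in the picture. A call takes as long as a camera call.
- r.search_frame(label, picture): "at" ([x, y, z] in m, in world coordinates, good to about 4 mm: the middle of the surface that is visible of it).
- r.cut_out(label, picture): "mask" (400x640 bool, what is visible of it).
- r.mark_of(label, picture): "at" ([x, y, z] in m, in world coordinates, good to about 4 mm: a listed point, or the origin of a listed thing).
The state is a dict: "time_s": time; "qpos": joint angles; "qvel": joint speeds; "joint_efforts": joint torques, N m; "eef_pos": TCP position; "ee_rot": TCP orientation; "contact_force": force on the tool from outside, world axes, zero at the start; "wrist_torque": the same for the moment, N m; "opening": opening from 0.0 (shut) to 1.0 (fully open); "grip_force": force on a finger pad.
Only numpy, scipy, OpenCV 4.12 (cv2) and the standard library are available. Lean on these libraries where they do the work, as an engineer would, in place of code of your own. Each camera call takes 0.05 s, during which the arm holds its last target. There are 200 camera calls.

## Working session

There is one attempt and no reset: what is moved stays moved. The work goes in short steps, Python scripts to look and compute and a tool call to move; the robot and the scene stay as the last step left them, time stands still between calls to the robot, and variables do not carry over. Pictures are saved under pics/ and viewed, at most 14 in all, crops included, and the job is handed in when it is done.

Besides the shell and the picture viewer there is one more tool, called after "Call:" in YAML: its name, and indented under it one key for each argument. servo_tool: Moves the arm, as the interface text tells. Its arguments: {"type":"object","properties":{"motion":{"type":"array"},"grip_force":{"type":"number"}},"required":["motion"]}

```bash
mkdir -p pics
cat > h.py <<'E'
import numpy as np,cv2
from cell import r
names=['amber_red','amber_blue','amber_yellow','amber_green','clear_red','clear_blue','well_red','well_blue','well_yellow','well_green']
E
python3 - <<'E'
from h import *
o=r.get_obs();print({k:np.round(v,3).tolist() for k,v in o.items()})
for c in ['top','scene']:
    p=r.camera(c);cv2.imwrite(f'pics/{c}0.png',p['image'][:,:,::-1])
    print(c,p['T'].round(3).tolist(),p['camera_matrix'].round(1).tolist())
    for n in names:
        print(n,[(np.round(d['at'],4).tolist(),round(d['score'],2)) for d in r.mark_of(n,p)[:3]])
E
```

```text
{'time_s': 0.0, 'qpos': [70.14, 36.059, 2.2, 86.995, -1.547, 57.085, -1.146], 'qvel': [0.019, 0.042, -0.006, 0.01, 0.079, -0.067, -0.023], 'joint_efforts': [-0.0, -56.34, 1.226, -19.344, 0.011, 0.01, 0.0], 'eef_pos': [0.18, -0.624, 0.252], 'ee_rot': [-179.89, -0.0, 16.092], 'contact_force': [0.65, -0.018, 0.15], 'wrist_torque': [0.025, 0.063, -0.042], 'grip_force': 0.0, 'opening': 0.999}
top [[0.015, -0.99, 0.143, 0.372], [-1.0, -0.017, -0.007, -0.013], [0.009, -0.143, -0.99, 1.098], [0.0, 0.0, 0.0, 1.0]] [[458.1, 0.0, 311.9], [0.0, 458.1, 198.8], [0.0, 0.0, 1.0]]
amber_red [([0.4381, -0.3095, 0.0036], 0.68)]
amber_blue [([0.6095, -0.2035, 0.002], 0.6)]
amber_yellow [([0.5033, -0.112, 0.0021], 0.55)]
amber_green [([0.6129, -0.1188, 0.0061], 0.73), ([0.5497, 0.2687, 0.0141], 0.48)]
clear_red [([0.5172, -0.2015, 0.0051], 0.56)]
clear_blue [([0.43, -0.1101, 0.0099], 0.57), ([0.4768, 0.231, 0.0092], 0.42)]
well_red []
well_blue [([0.479, 0.2307, 0.0121], 0.88)]
well_yellow [([0.5843, 0.1911, 0.008], 0.85)]
well_green [([0.5119, 0.1581, 0.01], 0.83)]
scene [[-0.758, 0.495, -0.424, 0.929], [0.652, 0.557, -0.515, 0.473], [-0.019, -0.667, -0.745, 0.747], [0.0, 0.0, 0.0, 1.0]] [[451.7, 0.0, 319.3], [0.0, 451.7, 197.8], [0.0, 0.0, 1.0]]
amber_red [([0.4378, -0.3103, 0.0053], 0.93), ([0.6189, -0.1212, 0.0032], 0.34)]
amber_blue [([0.4251, -0.1138, 0.0055], 0.33)]
amber_yellow [([0.5072, -0.1097, -0.0002], 0.73)]
amber_green [([0.615, -0.124, 0.0025], 0.96)]
clear_red [([0.5132, -0.2068, 0.0037], 0.62)]
clear_blue [([0.4216, -0.1097, 0.0061], 0.68)]
well_red [([0.5529, 0.2694, 0.0077], 0.9)]
well_blue [([0.4784, 0.2311, 0.0116], 0.65)]
well_yellow [([0.5909, 0.1945, 0.0041], 0.55)]
well_green [([0.5169, 0.1559, 0.0104], 0.85)]
```

View pics/top0.png

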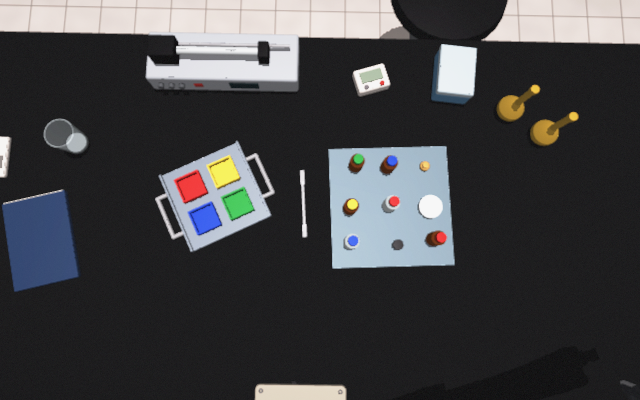

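View pics/scene0.png

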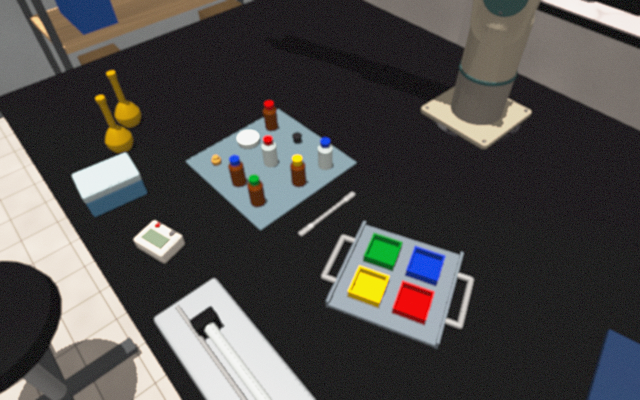

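Top view shows caps at green (358,160), amber blue (391,161), yellow (352,206), clear red (393,202), clear blue (352,241) and amber red (438,238). The wells are at red (192,186), yellow (224,172), blue (205,219) and green (238,204). The scene view agrees with this. Next I'll refine the positions with the depth images.

```bash
cat >> h.py <<'E'
def pts(p):
    K=p['camera_matrix'];d=p['depth'];v,u=np.mgrid[:400,:640]
    c=np.stack([(u-K[0,2])/K[0,0]*d,(v-K[1,2])/K[1,1]*d,d],-1)
    return c@p['T'][:3,:3].T+p['T'][:3,3]
rough=dict(amber_red=(.438,-.31),amber_blue=(.61,-.2),amber_yellow=(.505,-.111),amber_green=(.614,-.121),clear_red=(.515,-.204),clear_blue=(.424,-.11),
 well_red=(.553,.269),well_blue=(.479,.231),well_yellow=(.588,.193),well_green=(.514,.157))
def locate(p,ns=names,ref=rough):
    P=pts(p);hsv=cv2.cvtColor(p['image'],cv2.COLOR_RGB2HSV);ok=p['depth']>0;sat=(hsv[...,1]>120)&(hsv[...,2]>50)
    out={}
    for n in ns:
        near=np.hypot(P[...,0]-ref[n][0],P[...,1]-ref[n][1])<(.05 if 'well' in n else .03)
        if 'well' in n:
            m=ok&near&sat&(P[...,2]>.008)&(P[...,2]<.045);q=P[m][:,:2].astype(np.float32)
            c=cv2.minAreaRect(q) if len(q)>4 else None
            out[n]=(np.round(c[0],4).tolist(),np.round(c[1],3).tolist(),round(c[2],1),len(q),P[m][:,2].max().round(3)) if c else None
        else:
            m=ok&near&(P[...,2]>.074)&(P[...,2]<.09);q=P[m]
            out[n]=(np.round(q.mean(0),4).tolist(),np.round((q.max(0)+q.min(0))/2,4).tolist(),len(q)) if len(q) else None
    return out
E
python3 - <<'E'
from h import *
for c in ['top','scene']:
    for n,v in locate(r.camera(c)).items(): print(c,n,v)
E
```

```text
top amber_red ([0.4391, -0.3072, 0.0794], [0.4392, -0.3076, 0.0788], 87)
top amber_blue ([0.6117, -0.1998, 0.0792], [0.6121, -0.1996, 0.0787], 81)
top amber_yellow ([0.5099, -0.1089, 0.0793], [0.51, -0.1089, 0.0791], 81)
top amber_green ([0.6145, -0.1224, 0.0795], [0.6142, -0.1221, 0.0792], 77)
top clear_red ([0.5187, -0.204, 0.0794], [0.5187, -0.2036, 0.0791], 79)
top clear_blue ([0.4283, -0.1112, 0.0791], [0.4284, -0.1114, 0.0799], 83)
top well_red ([0.5533, 0.2684], [0.06, 0.06], 25.7, 687, np.float64(0.034))
top well_blue ([0.4777, 0.2317], [0.059, 0.06], 25.9, 688, np.float64(0.034))
top well_yellow ([0.5899, 0.1924], [0.06, 0.059], 25.6, 651, np.float64(0.034))
top well_green ([0.5142, 0.1559], [0.059, 0.059], 25.5, 644, np.float64(0.034))
scene amber_red ([0.4397, -0.3046, 0.0796], [0.4402, -0.3056, 0.0791], 59)
scene amber_blue ([0.6125, -0.1966, 0.0797], [0.6115, -0.1985, 0.0788], 81)
scene amber_yellow ([0.5103, -0.1064, 0.0797], [0.5105, -0.1077, 0.0789], 80)
scene amber_green ([0.6149, -0.1191, 0.08], [0.6141, -0.1217, 0.0787], 89)
scene clear_red ([0.5197, -0.2011, 0.0798], [0.5185, -0.2024, 0.0794], 72)
scene clear_blue ([0.429, -0.1091, 0.0797], [0.427, -0.1095, 0.0785], 71)
scene well_red ([0.5532, 0.2706], [0.061, 0.06], 26.0, 1177, np.float64(0.034))
scene well_blue ([0.4771, 0.2338], [0.062, 0.06], 25.5, 1003, np.float64(0.034))
scene well_yellow ([0.5899, 0.1951], [0.062, 0.06], 25.7, 1100, np.float64(0.034))
scene well_green ([0.5145, 0.159], [0.061, 0.059], 26.6, 907, np.float64(0.034))
```

Call:
servo_tool:
  motion: [0.03,0,0,8,0.056,0.03,0,0,8,0.056]
  grip_force: 30

```text
time_s: 1.45
eef_pos: [0.2389, -0.6119, 0.2534]
ee_rot: [-180.0, -0.0, -0.3]
contact_force: [0.7, 0.1, -1.0]
opening: 0.654
grip_force: 0.0
```

Call:
servo_tool:
  motion: [0.0286,-0.0437,0,-0.3,0.056,0.0286,-0.0437,0,0,0.056,0.0286,-0.0437,0,0,0.056,0.0286,-0.0437,0,0,0.056,0.0286,-0.0437,0.02,0,0.056,0.0286,-0.0437,0.04,0,0.056,0.0286,-0.0437,0.04,0,0.056,0,0,0,0,0.056,0,0,0,0,0.056]

```text
time_s: 2.58
eef_pos: [0.4343, -0.3098, 0.1574]
ee_rot: [180.0, 0.0, 0.4]
contact_force: [-0.2, -1.2, 1.6]
opening: 0.656
grip_force: 0.0
```

Call:
servo_tool:
  motion: [0,0,0,0,0.056,0,0,0,0,0.056]

```text
time_s: 2.82
eef_pos: [0.4339, -0.3107, 0.1581]
ee_rot: [179.9, -0.1, 0.3]
contact_force: [0.7, -0.5, -0.3]
opening: 0.652
grip_force: 0.0
```

Call:
servo_tool:
  motion: [0.0055,-0.0044,0,0,0.056,0,0,0.03,0,0.056,0,0,0.03,0,0.056,0,0,0.024,0,0.056,0,0,0.014,0,0.056,0,0,0.01,0,0.056,0,0,0,0,0.056]

```text
time_s: 3.7
eef_pos: [0.4397, -0.3048, 0.0491]
ee_rot: [-180.0, 0.0, 0.4]
contact_force: [-0.1, -0.3, 0.1]
opening: 0.657
grip_force: 0.0
```

Call:
servo_tool:
  motion: [0,0,0,0,0.045,0,0,0,0,0.04,0,0,0,0,0.034,0,0,0,0,0.028,0,0,0,0,0.028,0,0,0,0,0.028]

```text
time_s: 4.45
eef_pos: [0.44, -0.3053, 0.05]
ee_rot: [180.0, -0.1, 0.4]
contact_force: [-0.5, -0.0, 5.8]
opening: 0.39
grip_force: 29.6
```

Call:
servo_tool:
  motion: [0,0,-0.01,0,0.028,0,0,-0.02,0,0.028,0,0,-0.03,0,0.028,0,0,-0.03,0,0.028,0,0,-0.02,0,0.028,0,0,0,0,0.028]

```text
time_s: 5.2
eef_pos: [0.4405, -0.3052, 0.1609]
ee_rot: [179.9, -0.2, 0.4]
contact_force: [0.3, -0.1, -0.6]
opening: 0.389
grip_force: 29.9
```

Call:
servo_tool:
  motion: [0.004,-0.02,0,0,0.028,0.008,-0.04,0,0,0.028,0.012,-0.06,0,0,0.028,0.012,-0.06,0,0,0.028,0.012,-0.06,0,0,0.028,0.012,-0.06,0,0,0.028,0.012,-0.06,0,0,0.028,0.012,-0.06,0,0,0.028,0.012,-0.06,0,0,0.028,0.008,-0.04,0,0,0.028]

```text
time_s: 6.45
eef_pos: [0.5392, 0.2195, 0.158]
ee_rot: [-180.0, 0.1, 0.6]
contact_force: [0.9, -0.1, -0.7]
opening: 0.384
grip_force: 30.1
```

Call:
servo_tool:
  motion: [0.008,-0.04,0,0,0.028,0.003,-0.02,0,0,0.028,0,0,0,0,0.028,0,0,0,0,0.028]

```text
time_s: 6.95
eef_pos: [0.5506, 0.2732, 0.1589]
ee_rot: [179.9, 0.1, 0.3]
contact_force: [0.9, -0.4, -1.1]
opening: 0.385
grip_force: 30.1
```

Call:
servo_tool:
  motion: [0.0027,0.0037,0.01,0,0.028,0,0,0.02,0,0.028,0,0,0.02,0,0.028,0,0,0.02,0,0.028,0,0,0.014,0,0.028,0,0,0.006,0,0.028,0,0,0.003,0,0.028,0,0,0,0,0.028]

```text
time_s: 7.95
eef_pos: [0.5538, 0.2723, 0.0667]
ee_rot: [-180.0, -0.0, 0.4]
contact_force: [-0.3, 0.3, -0.7]
opening: 0.391
grip_force: 30.1
```

Call:
servo_tool:
  motion: [0,0.0025,0.002,0,0.028,0,0,0.002,0,0.028,0,0,0.001,0,0.028,0,0,0.001,0,0.028,0,0,0,0,0.028]

```text
time_s: 8.57
eef_pos: [0.5534, 0.2698, 0.0602]
ee_rot: [180.0, 0.0, 0.4]
contact_force: [0.1, -0.8, -1.0]
opening: 0.388
grip_force: 30.1
```

Call:
servo_tool:
  motion: [0,0,0.001,0,0.028,0,0,0.0005,0,0.028,0,0,0,0,0.028]

```text
time_s: 8.95
eef_pos: [0.5536, 0.2698, 0.06]
ee_rot: [-180.0, -0.0, 0.4]
contact_force: [-1.6, -0.7, 7.2]
opening: 0.385
grip_force: 30.9
```

Call:
servo_tool:
  motion: [0,0,0,0,0.037,0,0,0,0,0.042,0,0,0,0,0.048,0,0,0,0,0.054,0,0,0,0,0.056,0,0,-0.01,0,0.056,0,0,-0.03,0,0.056,0,0,-0.04,0,0.056,0,0,-0.03,0,0.056,0,0,0,0,0.056]

```text
time_s: 10.2
eef_pos: [0.5553, 0.2704, 0.1722]
ee_rot: [-179.8, -0.3, 0.4]
contact_force: [-0.5, -0.8, 0.2]
opening: 0.656
grip_force: 0.0
```

Call:
servo_tool:
  motion: [0.008,0.055,0,0,0.056,0.008,0.055,0,0,0.056,0.008,0.055,0,0,0.056,0.008,0.055,0,0,0.056,0.008,0.055,0,0,0.056,0.008,0.055,0,0,0.056,0.008,0.055,0,0,0.056,0.005,0.005,0,0,0.056,0,0,0,0,0.056,0,0,0,0,0.056]

```text
time_s: 11.45
eef_pos: [0.6169, -0.1174, 0.1684]
ee_rot: [-179.9, 0.1, 0.5]
contact_force: [0.2, -0.0, 0.3]
opening: 0.659
grip_force: 0.0
```

Run:
```python
from h import *
for c in ['top','scene']:
    p=r.camera(c);cv2.imwrite(f'pics/{c}1.png',p['image'][:,:,::-1])
    ref=dict(rough,amber_red=rough['well_red'])
    for n,v in locate(p,names[:6],ref).items(): print(c,n,v)
    P=pts(p);m=(np.hypot(P[...,0]-.553,P[...,1]-.27)<.03)&(P[...,2]>.07);print(P[m][:,2].max() if m.any() else 0, m.sum(), P[m].mean(0))
```

```text
top amber_red ([0.5519, 0.2678, 0.0851], [0.5532, 0.2681, 0.0822], 75)
top amber_blue None
top amber_yellow None
top amber_green None
top clear_red None
top clear_blue None
0.09417311882004853 138 [0.5517823  0.26677732 0.08303086]
scene amber_red ([0.5572, 0.2738, 0.0829], [0.5533, 0.2717, 0.082], 121)
scene amber_blue ([0.6125, -0.1966, 0.08], [0.6115, -0.1987, 0.0795], 80)
scene amber_yellow ([0.5107, -0.1061, 0.0798], [0.5103, -0.1082, 0.0789], 83)
scene amber_green ([0.6148, -0.1191, 0.0798], [0.6137, -0.1207, 0.0792], 90)
scene clear_red ([0.5127, -0.1957, 0.0794], [0.5134, -0.1964, 0.0795], 11)
scene clear_blue ([0.4294, -0.1087, 0.0797], [0.4284, -0.1099, 0.0787], 74)
0.09357006847483196 288 [0.55590426 0.272754   0.08264622]
```

Call:
servo_tool:
  motion: [-0.0024,0.0036,0,0,0.056,0,0,0.03,0,0.056,0,0,0.03,0,0.056,0,0,0.024,0,0.056,0,0,0.02,0,0.056,0,0,0.014,0,0.056,0,0,0,0,0.056]

```text
time_s: 12.42
eef_pos: [0.6142, -0.1233, 0.0499]
ee_rot: [-180.0, 0.1, 0.4]
contact_force: [-1.4, -1.1, 0.1]
opening: 0.658
grip_force: 0.0
```

Call:
servo_tool:
  motion: [0,0,0,0,0.045,0,0,0,0,0.04,0,0,0,0,0.034,0,0,0,0,0.028,0,0,0,0,0.028,0,0,0,0,0.028]

```text
time_s: 13.18
eef_pos: [0.6153, -0.1235, 0.0516]
ee_rot: [180.0, -0.1, 0.4]
contact_force: [-0.7, 1.0, 5.5]
opening: 0.391
grip_force: 30.0
```

Call:
servo_tool:
  motion: [0,0,-0.01,0,0.028,0,0,-0.02,0,0.028,0,0,-0.03,0,0.028,0,0,-0.03,0,0.028,0,0,-0.02,0,0.028,0,0,0,0,0.028]

```text
time_s: 13.92
eef_pos: [0.6161, -0.1239, 0.1636]
ee_rot: [179.9, -0.3, 0.4]
contact_force: [0.4, 0.2, -0.4]
opening: 0.39
grip_force: 29.9
```

Call:
servo_tool:
  motion: [-0.007,-0.02,0,0,0.028,-0.014,-0.04,0,0,0.028,-0.02,-0.055,0,0,0.028,-0.02,-0.055,0,0,0.028,-0.02,-0.055,0,0,0.028,-0.013,-0.036,0,0,0.028,-0.007,-0.02,0,0,0.028,0,0,0,0,0.028,0,0,0,0,0.028]

```text
time_s: 15.05
eef_pos: [0.5114, 0.156, 0.1604]
ee_rot: [179.9, 0.1, 0.4]
contact_force: [0.2, -0.6, 0.3]
opening: 0.387
grip_force: 30.0
```

Call:
servo_tool:
  motion: [0.003,-0.0015,0.01,0,0.028,0,0,0.02,0,0.028,0,0,0.02,0,0.028,0,0,0.02,0,0.028,0,0,0.014,0,0.028,0,0,0.008,0,0.028,0,0,0.003,0,0.028,0,0,0,0,0.028,0,0,0,0,0.028]

```text
time_s: 16.18
eef_pos: [0.5152, 0.1585, 0.0663]
ee_rot: [-180.0, -0.1, 0.4]
contact_force: [0.4, 0.6, -0.3]
opening: 0.382
grip_force: 30.0
```

Call:
servo_tool:
  motion: [-0.001,0.001,0.002,0,0.028,0,0,0.0015,0,0.028,0,0,0.001,0,0.028,0,0,0.0005,0,0.028,0,0,0,0,0.028]

```text
time_s: 16.8
eef_pos: [0.5138, 0.1574, 0.0616]
ee_rot: [-180.0, -0.0, 0.4]
contact_force: [-1.8, -0.4, 7.6]
opening: 0.385
grip_force: 30.7
```

Call:
servo_tool:
  motion: [0,0,0.0005,0,0.028,0,0,0,0,0.028]

```text
time_s: 17.05
eef_pos: [0.5139, 0.1573, 0.0615]
ee_rot: [-180.0, -0.0, 0.4]
contact_force: [-2.1, -0.5, 13.2]
opening: 0.388
grip_force: 31.1
```

Call:
servo_tool:
  motion: [0,0,0,0,0.037,0,0,0,0,0.042,0,0,0,0,0.048,0,0,0,0,0.054,0,0,0,0,0.056,0,0,-0.01,0,0.056,0,0,-0.03,0,0.056,0,0,-0.04,0,0.056,0,0,-0.03,0,0.056,0,0,0,0,0.056]

```text
time_s: 18.3
eef_pos: [0.5155, 0.1578, 0.1731]
ee_rot: [-179.9, -0.3, 0.4]
contact_force: [-0.1, -0.2, -0.2]
opening: 0.652
grip_force: 0.0
```

Call:
servo_tool:
  motion: [0.014,0.05,0,0,0.056,0.014,0.05,0,0,0.056,0.014,0.05,0,0,0.056,0.014,0.05,0,0,0.056,0.014,0.05,0,0,0.056,0.014,0.05,0,0,0.056,0.012,0.04,0,0,0.056,0.002,0.016,0,0,0.056,0,0,0,0,0.056,0,0,0,0,0.056]

```text
time_s: 19.55
eef_pos: [0.614, -0.1952, 0.1699]
ee_rot: [-179.9, 0.1, 0.5]
contact_force: [-0.2, 0.8, -0.1]
opening: 0.656
grip_force: 0.0
```

Call:
servo_tool:
  motion: [-0.002,0.0025,0,0,0.056,0,0,0.03,0,0.056,0,0,0.03,0,0.056,0,0,0.024,0,0.056,0,0,0.02,0,0.056,0,0,0.014,0,0.056,0,0,0,0,0.056]

```text
time_s: 20.42
eef_pos: [0.6117, -0.2001, 0.0514]
ee_rot: [-180.0, 0.1, 0.4]
contact_force: [-1.3, -0.4, 0.5]
opening: 0.656
grip_force: 0.0
```

Call:
servo_tool:
  motion: [0,0,0,0,0.045,0,0,0,0,0.04,0,0,0,0,0.034,0,0,0,0,0.028,0,0,0,0,0.028,0,0,0,0,0.028]

```text
time_s: 21.18
eef_pos: [0.6128, -0.2006, 0.0531]
ee_rot: [180.0, -0.1, 0.4]
contact_force: [-0.6, 0.3, 5.8]
opening: 0.386
grip_force: 30.0
```

Call:
servo_tool:
  motion: [0,0,-0.01,0,0.028,0,0,-0.02,0,0.028,0,0,-0.03,0,0.028,0,0,-0.03,0,0.028,0,0,-0.025,0,0.028,0,0,0,0,0.028]

```text
time_s: 21.92
eef_pos: [0.6139, -0.2012, 0.1707]
ee_rot: [179.9, -0.3, 0.4]
contact_force: [-0.5, 0.5, -2.1]
opening: 0.387
grip_force: 29.9
```

Call:
servo_tool:
  motion: [-0.006,-0.02,0,0,0.028,-0.0125,-0.04,0,0,0.028,-0.017,-0.055,0,0,0.028,-0.017,-0.055,0,0,0.028,-0.017,-0.055,0,0,0.028,-0.017,-0.055,0,0,0.028,-0.017,-0.055,0,0,0.028,-0.014,-0.045,0,0,0.028,-0.0115,-0.034,0,0,0.028,-0.007,-0.02,0,0,0.028]

```text
time_s: 23.18
eef_pos: [0.4699, 0.2356, 0.1662]
ee_rot: [180.0, 0.2, 0.6]
contact_force: [-0.2, -1.2, -0.1]
opening: 0.384
grip_force: 29.9
```

Call:
servo_tool:
  motion: [0,0,0,0,0.028,0,0,0,0,0.028]

```text
time_s: 23.42
eef_pos: [0.4728, 0.2316, 0.1668]
ee_rot: [179.9, 0.1, 0.4]
contact_force: [0.7, -1.0, -0.4]
opening: 0.39
grip_force: 29.9
```

Call:
servo_tool:
  motion: [0.004,0,0.01,0,0.028,0,0,0.02,0,0.028,0,0,0.02,0,0.028,0,0,0.02,0,0.028,0,0,0.014,0,0.028,0,0,0.008,0,0.028,0,0,0.005,0,0.028,0,0,0,0,0.028,0,0,0,0,0.028]

```text
time_s: 24.55
eef_pos: [0.4777, 0.2328, 0.0708]
ee_rot: [-180.0, -0.1, 0.4]
contact_force: [-0.3, -0.3, -0.3]
opening: 0.383
grip_force: 29.9
```

Call:
servo_tool:
  motion: [0,0,0.003,0,0.028,0,0,0.002,0,0.028,0,0,0.0015,0,0.028,0,0,0.001,0,0.028,0,0,0,0,0.028]

```text
time_s: 25.18
eef_pos: [0.4773, 0.2326, 0.0631]
ee_rot: [-180.0, 0.0, 0.4]
contact_force: [-0.9, 0.1, 3.7]
opening: 0.387
grip_force: 30.3
```

Call:
servo_tool:
  motion: [0,0,0.0003,0,0.036,0,0,0,0,0.04,0,0,0,0,0.046,0,0,0,0,0.054,0,0,0,0,0.056,0,0,-0.01,0,0.056,0,0,-0.03,0,0.056,0,0,-0.04,0,0.056,0,0,-0.03,0,0.056,0,0,0,0,0.056]

```text
time_s: 26.42
eef_pos: [0.4789, 0.2333, 0.1753]
ee_rot: [-179.8, -0.3, 0.4]
contact_force: [0.8, 0.4, -0.3]
opening: 0.659
grip_force: 0.0
```

Call:
servo_tool:
  motion: [0.005,0.05,0,0,0.056,0.005,0.05,0,0,0.056,0.005,0.05,0,0,0.056,0.005,0.05,0,0,0.056,0.005,0.05,0,0,0.056,0.005,0.05,0,0,0.056,0.002,0.03,0,0,0.056,0,0.011,0,0,0.056,0,0,0,0,0.056,0,0,0,0,0.056]

```text
time_s: 27.68
eef_pos: [0.5115, -0.1061, 0.1723]
ee_rot: [-179.9, 0.0, 0.5]
contact_force: [0.9, -0.2, 0.7]
opening: 0.659
grip_force: 0.0
```

Call:
servo_tool:
  motion: [-0.001,0.0005,0,0,0.056,0,0,0.03,0,0.056,0,0,0.03,0,0.056,0,0,0.026,0,0.056,0,0,0.02,0,0.056,0,0,0.014,0,0.056,0,0,0,0,0.056]

```text
time_s: 28.55
eef_pos: [0.5102, -0.1081, 0.0518]
ee_rot: [-180.0, 0.1, 0.4]
contact_force: [0.1, -0.3, -0.3]
opening: 0.657
grip_force: 0.0
```

Call:
servo_tool:
  motion: [0,0,0,0,0.045,0,0,0,0,0.04,0,0,0,0,0.034,0,0,0,0,0.028,0,0,0,0,0.028,0,0,0,0,0.028]

```text
time_s: 29.3
eef_pos: [0.5111, -0.1089, 0.0533]
ee_rot: [180.0, -0.1, 0.4]
contact_force: [-0.3, -0.9, 5.9]
opening: 0.387
grip_force: 29.5
```

Call:
servo_tool:
  motion: [0,0,-0.01,0,0.028,0,0,-0.02,0,0.028,0,0,-0.03,0,0.028,0,0,-0.03,0,0.028,0,0,-0.025,0,0.028,0,0,0,0,0.028]

```text
time_s: 30.05
eef_pos: [0.5118, -0.1088, 0.1694]
ee_rot: [180.0, -0.2, 0.4]
contact_force: [0.4, -0.4, -0.2]
opening: 0.385
grip_force: 30.0
```

Call:
servo_tool:
  motion: [0.005,-0.02,0,0,0.028,0.01,-0.04,0,0,0.028,0.014,-0.055,0,0,0.028,0.014,-0.055,0,0,0.028,0.014,-0.055,0,0,0.028,0.012,-0.045,0,0,0.028,0.006,-0.02,0,0,0.028,0.003,-0.013,0,0,0.028,0,0,0,0,0.028,0,0,0,0,0.028]

```text
time_s: 31.3
eef_pos: [0.5865, 0.1925, 0.1675]
ee_rot: [179.9, 0.0, 0.2]
contact_force: [0.4, -0.5, 0.1]
opening: 0.39
grip_force: 30.1
```

Call:
servo_tool:
  motion: [0.003,-0.001,0.01,0,0.028,0,0,0.02,0,0.028,0,0,0.02,0,0.028,0,0,0.02,0,0.028,0,0,0.014,0,0.028,0,0,0.008,0,0.028,0,0,0.005,0,0.028,0,0,0,0,0.028,0,0,0,0,0.028]

```text
time_s: 32.42
eef_pos: [0.59, 0.196, 0.0711]
ee_rot: [-180.0, -0.1, 0.4]
contact_force: [-0.1, -0.3, -0.8]
opening: 0.387
grip_force: 30.1
```

Call:
servo_tool:
  motion: [0,0.002,0.003,0,0.028,0,0,0.002,0,0.028,0,0,0.0015,0,0.028,0,0,0.001,0,0.028,0,0,0,0,0.028]

```text
time_s: 33.05
eef_pos: [0.5896, 0.1939, 0.0633]
ee_rot: [-180.0, 0.0, 0.4]
contact_force: [-0.5, -0.1, 2.2]
opening: 0.385
grip_force: 30.4
```

Contact has begun; release, rise and retreat to clear the view.

Call:
servo_tool:
  motion: [0,0,0.0005,0,0.036,0,0,0,0,0.04,0,0,0,0,0.046,0,0,0,0,0.054,0,0,0,0,0.056,0,0,-0.01,0,0.056,0,0,-0.03,0,0.056,0,0,-0.04,0,0.056,0,0,-0.05,0,0.056,0,0,0,0,0.056]

```text
time_s: 34.3
eef_pos: [0.5926, 0.1945, 0.1976]
ee_rot: [-179.8, -0.5, 0.4]
contact_force: [-0.2, -0.5, -0.1]
opening: 0.654
grip_force: 0.0
```

Call:
servo_tool:
  motion: [-0.005,0.05,0,0,0.056,-0.005,0.055,0,0,0.056,-0.005,0.055,0,0,0.056,-0.005,0.055,0,0,0.056,-0.005,0.03,0,0,0.056,0,0,0,0,0.056,0,0,0,0,0.056]

```text
time_s: 35.17
eef_pos: [0.5663, -0.0499, 0.1923]
ee_rot: [-179.9, 0.0, 0.5]
contact_force: [0.0, -0.0, 1.3]
opening: 0.656
grip_force: 0.0
```

Run:
```python
from h import *
ref=dict(rough)
for k in ['red','blue','yellow','green']: ref['amber_'+k]=rough['well_'+k]
for c in ['top','scene']:
    p=r.camera(c);cv2.imwrite(f'pics/{c}2.png',p['image'][:,:,::-1])
    P=pts(p)
    for n in names[:6]:
        z0=.074 if 'clear' in n else .084
        m=(np.hypot(P[...,0]-ref[n][0],P[...,1]-ref[n][1])<.03)&(P[...,2]>z0)&(P[...,2]<.11)
        if m.any(): q=P[m];print(c,n,np.median(q,0).round(4),((q.max(0)+q.min(0))/2).round(4),q[:,2].max().round(4),m.sum(),np.subtract(np.median(q,0)[:2],ref[n]).round(4))
```

```text
top amber_red [0.5528 0.2687 0.0892] [0.5532 0.269  0.089 ] 0.0936 85 [-0.0002 -0.0003]
top amber_blue [0.4773 0.2313 0.0894] [0.4773 0.2319 0.089 ] 0.0937 89 [-0.0017  0.0003]
top amber_yellow [0.5883 0.1936 0.0892] [0.5891 0.1927 0.0898] 0.0948 83 [0.0003 0.0006]
top amber_green [0.514  0.1574 0.0888] [0.5134 0.1565 0.0886] 0.0928 82 [0.     0.0004]
top clear_red [ 0.5192 -0.2039  0.0796] [ 0.5185 -0.2038  0.0799] 0.0843 81 [0.0042 0.0001]
scene amber_red [0.5539 0.2712 0.0905] [0.5528 0.2709 0.0891] 0.094 151 [0.0009 0.0022]
scene amber_blue [0.478  0.2341 0.0906] [0.4764 0.2342 0.0888] 0.0932 127 [-0.001   0.0031]
scene amber_yellow [0.5896 0.1958 0.0905] [0.588  0.1949 0.0893] 0.0944 141 [0.0016 0.0028]
scene amber_green [0.5144 0.159  0.0903] [0.5133 0.1582 0.0884] 0.0927 120 [0.0004 0.002 ]
scene clear_red [ 0.5196 -0.2008  0.0807] [ 0.5189 -0.202   0.0785] 0.0828 70 [0.0046 0.0032]
scene clear_blue [ 0.4296 -0.1078  0.0805] [ 0.4286 -0.1094  0.0789] 0.0838 74 [0.0056 0.0022]
```

View pics/scene2.png

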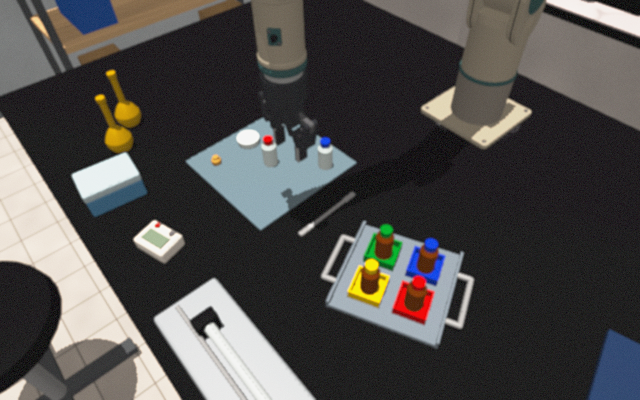

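The picture shows all four amber bottles upright in their matching wells: green (385,244), blue (429,256), yellow (371,277) and red (416,294). The clear bottles at (269,152) and (325,154) haven't moved, and the gripper is free and in the air.

```bash
python3 -c "
from cell import r
print(r.finish_job())"
```

```text
the job is handed in; nothing more can be done
None
```

The job is handed in at about 35 s: all four amber bottles stand upright in their matching wells, within about 3 mm of centre by the cameras, and the clear bottles haven't moved; no verdict came back.

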